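Rotate bottle, jar and dipper between bench stations and nest the dippers

TASK

Rotate the three things on the bench stations: the amber bottle now on the balance goes onto the stirrer, the squat jar now on the stirrer goes onto the white tile, and the wide steel dipper now on the tile goes onto the balance, each upright in the middle of its place; the round cork mat is free for parking something on the way and ends up empty. Then stand the narrow dipper inside the wide one on the balance, seated on its floor, with the two handles turned clear of each other. Knock nothing over and leave the Petri dishes and the tip box where they are.

Things in the scene. Friction and masses are not known exactly. Their poses are not given: they have to be found in the camera images.
- bottle_mid (a point): Amber glass bottle with a narrow neck and small black cap, closed, 56 mm in diameter, 90 mm tall, 0.22 kg; straight-sided up to 50 mm from its base, shoulder and neck above that. The point is on its axis, half-way up (45 mm above its base); z up. It always starts on the balance pan.
- jar_mid (a point): Squat clear glass jar with a wide white lid, closed, 56 mm tall, 0.2 kg: straight glass 64 mm in diameter up to 40 mm, the lid 60 mm in diameter above that. The point is on its axis, half-way up (28 mm above its base); z up. It always starts on the stirrer plate.
- wide_dipper_mid (a point): Wide steel dipper, starts on the tile, 0.15 kg: open cup, outer diameter 66 mm at the rim, 62 at the foot, 40 mm tall, wall 3, floor 4 mm thick. Bar handle 10 mm thick along +x (any heading): from the rim it rises steeply to 62 mm above the base at 48 mm from the axis, then runs out to 113 mm, 66 mm above the base. Point: on the cup's axis, 20 mm above its base; z up.
- narrow_dipper_mid (a point): Narrow steel dipper, starts on the bench, 0.11 kg: open cup 44 mm wide at the rim, 66 mm tall. Level bar handle 10 mm thick along +x (any heading), to 100 mm from the axis, 56 mm above the base. Point: on the cup's axis, 33 mm above its base; z up. Seated in the wide dipper, the point is 17 mm above that one's; with the handles under about 15 degrees apart it cannot go down.
- balance_pan (a point): Small white balance, fixed, 140 x 116 mm and 34 mm high, with a round steel pan 92 mm in diameter. The point is the middle of the pan's top, 45 mm above the bench; z up, -x towards the balance's small display.
- stirrer_plate (a point): Low grey stirrer, fixed, 145 x 116 mm, with a square white plate 100 mm wide on top and a black knob 12 mm high on the -x side, 69 mm from the point. The point is the middle of the plate's top, 32 mm above the bench; z up.
- tile_top (a point): Square white glazed tile, fixed, 110 x 110 x 8 mm. The point is the middle of its top, 8 mm above the bench; z up.
- corkmat_top (a point): Round cork mat, fixed, 112 mm in diameter, 8 mm thick: the free parking spot, empty at the start. The point is the middle of its top; z up.
- petri_mid (a point): Bystander: two stacked closed Petri dishes, 90 mm in diameter, 30 mm high together, one piece, loose on the bench close to the robot. The point is half-way up its axis. Leave alone.
- tipbox_mid (a point): Bystander: blue pipette-tip box with a white lid, 82 x 122 x 57 mm, loose, on the far side of the bench. The point is at its centre. Leave alone.
There are look-alikes about, which are no part of the job. Leave any pink look-alike of the part that bears jar_mid alone. What is shaped like the part that bears narrow_dipper_mid but pink is not meant.

How it is judged (in metres and radians):
At the end, for the whole second after the job is handed in: Bottle on the stirrer, jar on the tile, wide dipper on the balance pan, each upright (0.1 rad), within 15 mm of the middle, base down on it (5 mm); narrow dipper upright in the wide one, axes within 11 mm, base on its floor (4 mm); all released and at rest (horizontal distance between bottle_mid and stirrer_plate below 0.015 m and z of bottle_mid in the frame of stirrer_plate between 0.04 and 0.05 m and angle between each of bottle_mid, jar_mid, wide_dipper_mid, narrow_dipper_mid's own z axis and vertical below 0.1 rad and horizontal distance between jar_mid and tile_top below 0.015 m and z of jar_mid in the frame of tile_top between 0.023 and 0.033 m and horizontal distance between wide_dipper_mid and balance_pan below 0.015 m and z of wide_dipper_mid in the frame of balance_pan between 0.015 and 0.025 m and horizontal distance between narrow_dipper_mid and wide_dipper_mid below 0.011 m and z of narrow_dipper_mid in the frame of wide_dipper_mid between 0.012 and 0.021 m and linear speed of each of bottle, jar, wide_dipper, narrow_dipper below 0.02 m/s and contact force between each of bottle, jar, wide_dipper, narrow_dipper and the fingers below 0.1 N); the robot touches nothing.
It fails at once if the bottle, the jar or a dipper is tipped over (tilted more than 0.8 rad) (angle between any of bottle_mid, jar_mid, wide_dipper_mid, narrow_dipper_mid's own z axis and vertical above 0.8 rad).
It fails at once if the Petri dishes or the tip box are shifted by more than 30 mm (distance of any of petri_mid, tipbox_mid from where it was at the start of the episode above 0.03 m).
It also fails if it takes over 144 s, if anything falls off the work surface, if the arm or the gripper's body presses on something with over 40 N, if the wrist force passes 120 N, or if a joint passes its speed limit or range.

ROBOT

A 6-joint arm with a two-finger parallel gripper is mounted at the origin on the work surface. World frame = base frame: x ahead of the robot, y to its left, z up, the work surface at z = 0. Lengths are in m, angles in degrees, forces in N, time in s.
With the tool pointing down it reaches from about 0.25 to 0.725 m from the base axis. Payload 9.7 kg.
Tool frame: the origin (TCP) lies at the very end of the fingers, on their centre line; the grasp point (between the pads) lies grasp_offset behind it (grasp_offset is the distance from the TCP to the grasp point, in m); z points along the fingers, y is the line along which they close (so a half turn about z gives the same grasp; the last joint's range is limited). The gripper opens to 85 mm and grips with 20 to 120 N. Pads are 22 mm wide; open, the fingers measure 114 mm over their backs; the gripper's body (76 mm by 85 mm) begins 54 mm behind the grasp point. The pads swing forward as they close: fully open they stand 13 mm farther back than shut.
Start: joints at [63.713, 4.979, 10.078, 95.1, 0, 90], TCP at [0.244, 0.493, 0.231] pointing down, gripper open.
Joint ranges: [-179.16, 179.16], [-48.56, 103.87], [-65.8, 70.77], [-126.05, 130.52], [-82.76, 87.17], [-180, 180]. Speed limits (degrees/s): [127.2, 127.2, 147.25, 180, 180, 180].

INTERFACE

Orientations are given as [roll, pitch, yaw] about the fixed x, y, z axes, in that order (R = Rz(yaw) Ry(pitch) Rx(roll)).
In Python, from workcell import get_obs, camera, calibration, job_done, recognise, cut_out, mark_of, grasp_offset gives the robot as it stands.
- The arm moves only by the tool servo_tool, never from a script. Its argument "moves" is a list of rows, each a list of 3 entries, a list of its own where there are three numbers: the turn, a rotation vector about the tool's x, y, z in degrees, then the shift along the tool's x, y, z in m, then the opening in per cent of the stroke, from 0 (shut) to 100 (fully open). In form: [[[ax, ay, az], [x, y, z], claw], ...]. A call has 1 to 12 rows; each row shifts and turns the commanded pose from where the row before left it, along the tool's axes as they then stand; what a row does not reach is not made up. A row lasts 1/10 s, in which the tool goes at most 50 mm and 8.59 degrees, less where a joint would pass 70% of its speed; a pose out of reach is approached as far as the arm can. A call is refused whole if a number of a shift passes 0.05 or a number of a turn 8.59, either way. A call with a gripper value outside its range is refused whole. The fingers move at their own pace and stop on an object; "force" is the grip in N (left out, the last holds). Time passes only in rows, so rows that do not move let the fingers close. It gives the time, the measured TCP pose, the force, the opening and the grip force at its end, in the units of the state.
- get_obs(): the state, without advancing time (a new reading comes with each control period).
- camera(name): name is "scene" or "top" or "wrist"; returns (picture, depth): 384x512x3 uint8, red, green, blue; 384x512 float32, m along the optical axis (not along the pixel's ray), 0 where there is no reading.
- calibration(name): a dict with "camera_matrix" (3x3 intrinsics, pixels), "dist" ([k1, k2, p1, p2, k3] as OpenCV has them; the pictures are not rectified), "R" (3x3) and "t" (3): a world point X has camera coordinates R X + t. Camera axes: x right, y down, z forward; pixel columns grow to the right and rows downward; lengths in m; the calibration is good to about 2 mm. A picture is of the moment at which its call begins: read the wrist's pose just before it. calibration takes no time and is no camera call; for the wrist camera it gives the pose at the moment of the call.
- job_done(): hands the job in; it is judged then, once.
Trained networks look in the newest picture that a camera, given by its name, has taken for a name from the list of things; names that differ only in an ending like _2 or _b are one class to them, and where a whole thing is asked for, a point or a joint stands for the part that bears it (a point fixed in the world has none). Each returns a list of dicts, best first, with "score" (0 to 1); they miss things now and then, are a little off and sometimes report something else, mostly with a low value. They report only what shows in the picture. A call takes as long as a camera call. They do not tell look-alikes from the thing itself.
- recognise(name, camera): "xyz" ([x, y, z] in m, in the coordinates of the camera as it stood for that picture, good to about 4 mm: the middle of the surface that is visible of it).
- cut_out(name, camera): "mask" (384x512 bool, what is visible of it).
- mark_of(name, camera): "xyz" ([x, y, z] in m, in the coordinates of the camera as it stood for that picture, good to about 4 mm: a listed point, or the origin of a listed thing).
The state is a dict: "time": time; "q": joint angles; "qd": joint speeds; "joint_efforts": joint torques, N m; "ee_pos": TCP position; "tcp_rot": TCP orientation; "wrist_force": force on the tool from outside, world axes, zero at the start; "torque": the same for the moment, N m; "opening": finger opening in m; "grasp_force": force on a finger pad.
Only numpy, scipy, OpenCV 4.12 (cv2) and the standard library are available. Lean on these libraries where they do the work, as an engineer would, in place of code of your own. Each camera call takes 0.05 s, during which the arm holds its last target. There are 200 camera calls.

## Working session

There is one attempt and no reset: what is moved stays moved. The work goes in short steps, Python scripts to look and compute and a tool call to move; the robot and the scene stay as the last step left them, time stands still between calls to the robot, and variables do not carry over. Pictures are saved under pics/ and viewed, at most 14 in all, crops included, and the job is handed in when it is done.

Besides the shell and the picture viewer there is one more tool, called after "Request:" as name(argument=value, ...) on one line, values as JSON. servo_tool: Moves the arm, as the interface text tells. Its arguments: {"type":"object","properties":{"moves":{"type":"array"},"force":{"type":"number"}},"required":["moves"]}

```bash
mkdir -p pics
cat > h.py <<'E'
import numpy as np, cv2
from workcell import *
from scipy.spatial.transform import Rotation as R
N=["bottle_mid","jar_mid","wide_dipper_mid","narrow_dipper_mid","balance_pan","stirrer_plate","tile_top","corkmat_top","petri_mid","tipbox_mid"]
def snap(c,f=None):
    cal=calibration(c); p,d=camera(c)
    if f: cv2.imwrite('pics/'+f,p[:,:,::-1])
    return p,d,cal
def w(cal,x): return np.array(cal['R']).T@(np.array(x)-np.array(cal['t']).ravel())
def pix(cal,X):
    a,_=cv2.projectPoints(np.array(X,float).reshape(-1,1,3),cv2.Rodrigues(np.array(cal['R']))[0],np.array(cal['t'],float),np.array(cal['camera_matrix']),np.array(cal['dist']))
    return a.reshape(-1,2)
def cloud(d,cal):
    v,u=np.mgrid[:384,:512]
    n=cv2.undistortPoints(np.stack([u,v],-1).reshape(-1,1,2).astype(np.float64),np.array(cal['camera_matrix']),np.array(cal['dist'])).reshape(384,512,2)
    P=np.dstack([n[...,0]*d,n[...,1]*d,d])-np.array(cal['t']).ravel()
    return P@np.array(cal['R'])
E
cat > a.py <<'E'
from h import *
print(get_obs(), grasp_offset)
for c in ["scene","top"]:
    p,d,cal=snap(c,c+'0.png')
    print(c,'cam at',w(cal,[0,0,0]).round(3))
    for n in N:
        print(n,[(round(r['score'],2),w(cal,r['xyz']).round(4).tolist(),pix(cal,w(cal,r['xyz']))[0].round().tolist()) for r in mark_of(n,c)[:3]])
E
python3 a.py
```

```text
{'time': 0.0, 'q': array([6.37142117e+01, 5.00906414e+00, 1.00339688e+01, 9.51006389e+01,
       2.64968587e-05, 9.00007306e+01]), 'qd': array([-0.01099967,  0.00023429, -0.06151066, -0.04799048, -0.11332417,
       -0.01963923]), 'joint_efforts': array([-3.83656428e-03, -5.20388174e+01,  4.64803541e+01,  1.59729598e-02,
       -4.35627010e-05, -8.26221822e-06]), 'ee_pos': array([0.24345913, 0.49291018, 0.23059827]), 'tcp_rot': array([-1.79924266e+02, -2.55311839e-05,  1.53713481e+02]), 'wrist_force': array([-0.82232998,  1.07240815,  0.60299518]), 'torque': array([ 0.00204019, -0.03049121,  0.04139565]), 'grasp_force': 0.0, 'opening': 0.08551052477433656} 0.0187
scene cam at [1.255 0.458 1.175]
bottle_mid [(0.69, [0.5006, -0.3875, 0.0904], [161.0, 136.0])]
jar_mid [(0.89, [0.4579, 0.1557, 0.0657], [301.0, 196.0]), (0.68, [0.4212, 0.2876, 0.0285], [341.0, 213.0])]
wide_dipper_mid [(0.62, [0.452, -0.1426, 0.0272], [227.0, 167.0])]
narrow_dipper_mid [(0.63, [0.4227, 0.4655, 0.0357], [394.0, 236.0]), (0.57, [0.5178, 0.4069, 0.033], [364.0, 251.0])]
balance_pan [(0.85, [0.5056, -0.3964, 
[... 655 characters left out ...]
279, 0.2926, 0.0269], [177.0, 239.0])]
wide_dipper_mid [(0.9, [0.4493, -0.1435, 0.0263], [303.0, 231.0])]
narrow_dipper_mid [(0.73, [0.5241, 0.4025, 0.0285], [146.0, 212.0]), (0.53, [0.4264, 0.473, 0.0307], [126.0, 240.0])]
balance_pan [(0.88, [0.5114, -0.3969, 0.0421], [376.0, 212.0]), (0.64, [0.6832, -0.0067, 0.0026], [263.0, 166.0])]
stirrer_plate [(0.94, [0.4623, 0.1623, 0.0337], [215.0, 229.0])]
tile_top [(0.97, [0.4536, -0.1403, 0.0086], [302.0, 230.0])]
corkmat_top [(0.75, [0.6816, -0.0036, 0.0002], [262.0, 167.0]), (0.62, [0.4587, 0.1625, 0.0607], [214.0, 230.0])]
petri_mid [(0.89, [0.3814, 0.0237, 0.0139], [255.0, 252.0])]
tipbox_mid [(0.95, [0.7428, 0.218, 0.0295], [199.0, 149.0])]
```

View pics/scene0.png

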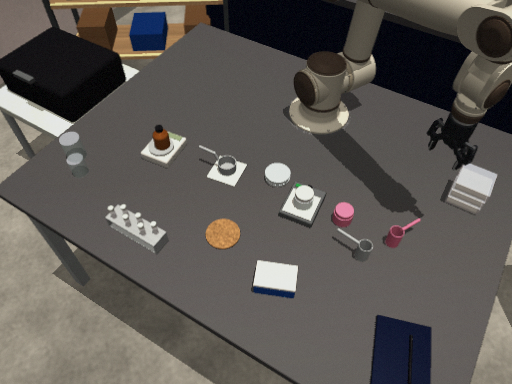

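View pics/top0.png

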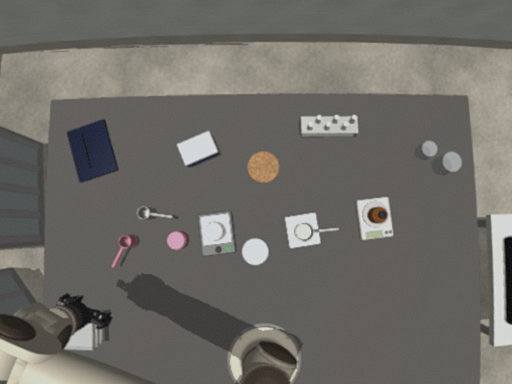

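The scene view shows the bottle on the balance (161,136), the wide dipper on the tile (227,167) with its handle to the upper left, and the jar on the stirrer (303,197). The grey narrow dipper is at (364,251). The pink jar (343,214) and pink dipper (396,236) are look-alikes. The top view agrees. Next I'll refine the positions and handle headings with depth.

```bash
cat > b.py <<'E'
from h import *
G=dict(bottle_mid=(.5,-.388),jar_mid=(.457,.16),wide_dipper_mid=(.45,-.143),narrow_dipper_mid=(.521,.404))
for c in ["scene","top"]:
    p,d,cal=snap(c); C=cloud(d,cal)
    for n,g in G.items():
        for r in cut_out(n,c):
            m=r['mask']&(d>0); 
            if m.sum()<10: continue
            P=C[m]; 
            if np.hypot(*(np.median(P[:,:2],0)-g))>.06: continue
            rr=np.hypot(*(P[:,:2]-g).T); far=P[(rr>.06)&(rr<.12)]; near=P[rr<.045]
            top=near[near[:,2]>np.percentile(near[:,2],90)-.006]
            o=cv2.minEnclosingCircle(top[:,:2].astype(np.float32))
            print(c,n,round(r['score'],2),len(P),'ztop',np.percentile(near[:,2],95).round(4),'circ',np.round(o[0],4),round(o[1],4),
              'handle',len(far),(np.degrees(np.arctan2(*(far[:,:2].mean(0)-g)[::-1])).round(1),far[:,2].mean().round(3),rr.max().round(3)) if len(far) else '')
    for n,q in dict(pan=(.508,-.397),stir=(.461,.161),tile=(.454,-.142),cork=(.681,-.005)).items():
        R_=dict(pan=.044,stir=.048,tile=.053,cork=.054)[n]; hz=dict(pan=.045,stir=.032,tile=.008,cork=.008)[n]
        m=(np.abs(C[...,2]-hz)<.008)&(np.hypot(C[...,0]-q[0],C[...,1]-q[1])<R_)&(d>0)
        print(c,n,'z',np.median(C[m][:,2]).round(4),m.sum())
E
python3 b.py
cat > plan.py <<'E'
"""python3 plan.py claw x y z yaw rows [x y z yaw rows ...]: tool rows from the present (measured) pose"""
import sys,json; from h import *
def plan(wps,claw,p=None,yaw=None):
    if p is None:
        o=get_obs(); p=np.array(o['ee_pos']); yaw=o['tcp_rot'][2]
    p=np.array(p,float); out=[]
    for x,y,z,yw,n in wps:
        n=int(n); yw=yaw+(yw-yaw+180)%360-180
        P=np.array([x,y,z]); 
        for i in range(n):
            k=n-i; dy=round((yw-yaw)/k,1); dp=(P-p)/k
            c,s=np.cos(np.radians(yaw)),np.sin(np.radians(yaw))
            A=np.array([[c,s,0],[s,-c,0],[0,0,-1]])
            t=np.round(A.T@dp,3); p=p+A@t; yaw+=dy
            out.append([[0,0,-dy if dy else 0],t.tolist(),claw])
    return out,p,yaw
if __name__=="__main__":
    a=list(map(float,sys.argv[1:])); 
    o=get_obs(); print(np.round(o['ee_pos'],4),np.round(o['tcp_rot'],1),'q',np.round(o['q'],0))
    r,p,y=plan([a[1:][i:i+5] for i in range(0,len(a)-1,5)],int(a[0]))
    for i in range(0,len(r),12): print(json.dumps(r[i:i+12]).replace('-0.0,','0,').replace(' ',''))
E
python3 plan.py 100 .45 -.143 .18 93 16
```

```text
scene bottle_mid 0.65 305 ztop 0.1349 circ [ 0.5029 -0.3858] 0.0142 handle 0 
scene jar_mid 0.75 413 ztop 0.091 circ [0.4568 0.1655] 0.032 handle 0 
scene wide_dipper_mid 0.81 327 ztop 0.0504 circ [ 0.4554 -0.1472] 0.0389 handle 3 (np.float64(-121.8), np.float64(0.007), np.float64(0.069))
scene narrow_dipper_mid 0.59 357 ztop 0.0674 circ [0.5162 0.3933] 0.0317 handle 30 (np.float64(-101.3), np.float64(0.057), np.float64(0.096))
scene pan z 0.0451 160
scene stir z 0.0321 266
scene tile z 0.0084 353
scene cork z 0.0077 767
top bottle_mid 0.5 255 ztop 0.135 circ [ 0.5013 -0.3875] 0.0125 handle 0 
top jar_mid 0.7 292 ztop 0.0902 circ [0.4566 0.1636] 0.0296 handle 0 
top wide_dipper_mid 0.77 343 ztop 0.0483 circ [ 0.4499 -0.1491] 0.0381 handle 38 (np.float64(-85.5), np.float64(0.072), np.float64(0.1))
top narrow_dipper_mid 0.51 225 ztop 0.0649 circ [0.517  0.3918] 0.0321 handle 20 (np.float64(-98.6), np.float64(0.059), np.float64(0.097))
top pan z 0.0436 198
top stir z 0.0301 316
top tile z 0.0074 603
top cork z 0.0069 708
[0.2436 0.4931 0.2313] [180.    0.  153.7] q [64.  5. 10. 95. -0. 90.]
[[[0,0,3.8],[-0.029,-0.03,0.003],100],[[0,0,3.8],[-0.031,-0.028,0.003],100],[[0,0,3.8],[-0.033,-0.026,0.003],100],[[0,0,3.8],[-0.035,-0.024,0.003],100],[[0,0,3.8],[-0.036,-0.021,0.003],100],[[0,0,3.8],[-0.037,-0.019,0.003],100],[[0,0,3.8],[-0.038,-0.016,0.003],100],[[0,0,3.8],[-0.04,-0.014,0.003],100],[[0,0,3.8],[-0.04,-0.011,0.003],100],[[0,0,3.8],[-0.041,-0.008,0.003],100],[[0,0,3.8],[-0.041,-0.006,0.004],100],[[0,0,3.8],[-0.042,-0.003,0.003],100]]
[[[0,0,3.8],[-0.042,0.0,0.004],100],[[0,0,3.8],[-0.042,0.003,0.003],100],[[0,0,3.8],[-0.041,0.006,0.004],100],[[0,0,3.7],[-0.041,0.008,0.003],100]]
```

Request:
servo_tool(moves=[[[0, 0, 3.8], [-0.029, -0.03, 0.003], 100], [[0, 0, 3.8], [-0.031, -0.028, 0.003], 100], [[0, 0, 3.8], [-0.033, -0.026, 0.003], 100], [[0, 0, 3.8], [-0.035, -0.024, 0.003], 100], [[0, 0, 3.8], [-0.036, -0.021, 0.003], 100], [[0, 0, 3.8], [-0.037, -0.019, 0.003], 100], [[0, 0, 3.8], [-0.038, -0.016, 0.003], 100], [[0, 0, 3.8], [-0.04, -0.014, 0.003], 100], [[0, 0, 3.8], [-0.04, -0.011, 0.003], 100], [[0, 0, 3.8], [-0.041, -0.008, 0.003], 100], [[0, 0, 3.8], [-0.041, -0.006, 0.004], 100], [[0, 0, 3.8], [-0.042, -0.003, 0.003], 100]], force=30)

```text
time: 2.8
ee_pos: [0.3978, 0.014, 0.1944]
tcp_rot: [180.0, 0.0, 108.0]
wrist_force: [1.1, 1.4, 0.2]
opening: 0.0852
grasp_force: 0.0
```

Request:
servo_tool(moves=[[[0, 0, 3.8], [-0.042, 0.0, 0.004], 100], [[0, 0, 3.8], [-0.042, 0.003, 0.003], 100], [[0, 0, 3.8], [-0.041, 0.006, 0.004], 100], [[0, 0, 3.7], [-0.041, 0.008, 0.003], 100], [[0, 0, 0], [0, 0, 0], 100], [[0, 0, 0], [0, 0, 0], 100]])

```text
time: 3.4
ee_pos: [0.4499, -0.1438, 0.1799]
tcp_rot: [-179.9, -0.0, 92.9]
wrist_force: [-0.9, 0.3, -0.1]
opening: 0.0853
grasp_force: 0.0
```

```bash
cat > wr.py <<'E'
import sys; from h import *
o=get_obs(); print(np.round(o['ee_pos'],4),np.round(o['tcp_rot'],1),'q',np.round(o['q'],0),'t',o['time'])
p,d,cal=snap('wrist',sys.argv[1]); C=cloud(d,cal)
for n in sys.argv[2:]:
    for r in mark_of(n,'wrist')[:2]: print(n,round(r['score'],2),w(cal,r['xyz']).round(4),pix(cal,w(cal,r['xyz']))[0].round())
np.savez('last.npz',C=C,p=p,d=d)
E
python3 wr.py w1.png wide_dipper_mid tile_top
```

```text
[ 0.4499 -0.1438  0.1799] [-179.9   -0.    92.9] q [-18.  -6.  -7.  90.   0.  69.] t 3.4
wide_dipper_mid 0.96 [ 0.4521 -0.1433  0.0253] [252. 174.]
```

```bash
cat > fit.py <<'E'
import sys; from h import *
# fit.py x y zlo zhi rmax: circle fit of points in the band (outer edge), handle heading
x,y,lo,hi,rm=map(float,sys.argv[1:6]); C=np.load('last.npz')['C'].reshape(-1,3)
P=C[(C[:,2]>lo)&(C[:,2]<hi)&(np.hypot(C[:,0]-x,C[:,1]-y)<rm)]
from scipy.optimize import least_squares
f=least_squares(lambda a:np.hypot(P[:,0]-a[0],P[:,1]-a[1])-a[2],[x,y,.03],loss='soft_l1',f_scale=.002)
print('n',len(P),'fit',f.x.round(4),'enc',cv2.minEnclosingCircle(P[:,:2].astype(np.float32)),'bbox',P.min(0).round(4),P.max(0).round(4))
if len(sys.argv)>6:
    h0,h1=map(float,sys.argv[6:8]); r=np.hypot(C[:,0]-x,C[:,1]-y); H=C[(C[:,2]>h0)&(C[:,2]<h1)&(r>.055)&(r<.12)]
    if len(H): print('handle',len(H),np.degrees(np.arctan2(*(H[:,:2].mean(0)-f.x[:2])[::-1])).round(1),r[(C[:,2]>h0)&(C[:,2]<h1)&(r<.12)].max().round(3))
E
python3 fit.py .451 -.143 .042 .052 .05 .06 .1
```

```text
n 820 fit [ 0.45   -0.1427  0.031 ] enc ((0.4500792622566223, -0.14549657702445984), 0.035571351647377014) bbox [ 0.418  -0.1802  0.042 ] [ 0.4825 -0.1102  0.0519]
handle 552 -85.6 0.111
```

View pics/w1.png

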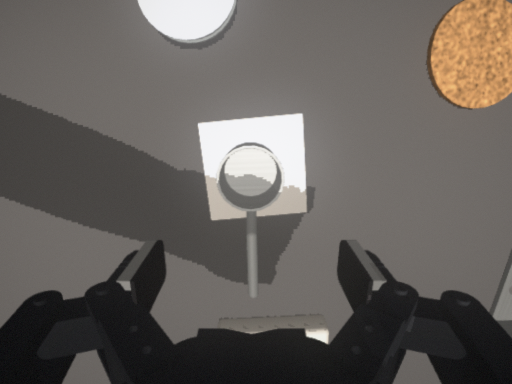

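The dipper cup is at (250,175), its handle points straight down the picture to (253,297), and the fingers straddle it. I'll descend and grip.

Request:
servo_tool(moves=[[[0, 0, -1], [0.001, 0, 0.04], 100], [[0, 0, 0], [0, 0, 0.04], 100], [[0, 0, 0], [0, 0, 0.04], 100], [[0, 0, 0], [0, 0, 0.025], 100], [[0, 0, 0], [0, 0, 0.015], 100], [[0, 0, 0], [0, 0, 0.006], 100], [[0, 0, 0], [0, 0, 0], 100], [[0, 0, 0], [0, 0, 0], 0], [[0, 0, 0], [0, 0, 0], 0], [[0, 0, 0], [0, 0, 0], 0], [[0, 0, 0], [0, 0, 0], 0], [[0, 0, 0], [0, 0, 0], 0]], force=30)

```text
time: 4.75
ee_pos: [0.4508, -0.1421, 0.0161]
tcp_rot: [179.9, 0.0, 94.0]
wrist_force: [-3.0, 2.0, 6.5]
opening: 0.0654
grasp_force: 32.3
```

```bash
python3 plan.py 0 .45 -.143 .09 93.9 4 .682 -.005 .09 93.9 8 .682 -.005 .03 93.9 4 .682 -.005 .016 93.9 3
```

```text
[ 0.4508 -0.1421  0.0161] [179.9   0.   94. ] q [-18.  -4. -23.  71.   0.  68.]
[[[0,0,0],[0,0,-0.018],0],[[0,0,0],[0,0,-0.019],0],[[0,0,0.1],[0,0,-0.018],0],[[0,0,0],[-0.001,-0.001,-0.019],0],[[0,0,0],[0.015,0.03,0.0],0],[[0,0,0],[0.015,0.03,0.0],0],[[0,0,0],[0.015,0.03,0.0],0],[[0,0,0],[0.015,0.03,0.0],0],[[0,0,0],[0.015,0.03,0.0],0],[[0,0,0],[0.016,0.03,0.0],0],[[0,0,0],[0.015,0.031,0.0],0],[[0,0,0],[0.016,0.03,0.0],0]]
[[[0,0,0],[0,0.0,0.015],0],[[0,0,0],[0,0.0,0.015],0],[[0,0,0],[0,0.0,0.015],0],[[0,0,0],[0,0.0,0.015],0],[[0,0,0],[0,0.0,0.005],0],[[0,0,0],[0,0.0,0.005],0],[[0,0,0],[0,0.0,0.004],0]]
```

Request:
servo_tool(moves=[[[0, 0, 0], [0, 0, -0.018], 0], [[0, 0, 0], [0, 0, -0.019], 0], [[0, 0, 0], [0, 0, -0.018], 0], [[0, 0, 0], [0, 0, -0.019], 0], [[0, 0, 0], [0.015, 0.03, 0], 0], [[0, 0, 0], [0.015, 0.03, 0], 0], [[0, 0, 0], [0.015, 0.03, 0], 0], [[0, 0, 0], [0.015, 0.03, 0], 0], [[0, 0, 0], [0.015, 0.03, 0], 0], [[0, 0, 0], [0.016, 0.03, 0], 0], [[0, 0, 0], [0.015, 0.031, 0], 0], [[0, 0, 0], [0.016, 0.03, 0], 0]])

```text
time: 5.95
ee_pos: [0.6834, -0.0028, 0.0891]
tcp_rot: [179.9, 0.0, 94.0]
wrist_force: [0.6, -0.7, -0.6]
opening: 0.0651
grasp_force: 34.0
```

Request:
servo_tool(moves=[[[0, 0, 0], [0, 0, 0.015], 0], [[0, 0, 0], [0, 0, 0.015], 0], [[0, 0, 0], [0, 0, 0.015], 0], [[0, 0, 0], [0, 0, 0.015], 0], [[0, 0, 0], [0, 0, 0.005], 0], [[0, 0, 0], [0, 0, 0.005], 0], [[0, 0, 0], [0, 0, 0.003], 0], [[0, 0, 0], [0, 0, 0], 0]])

```text
time: 6.75
ee_pos: [0.6822, -0.0037, 0.0163]
tcp_rot: [179.9, 0.0, 94.0]
wrist_force: [-0.0, 0.2, -1.2]
opening: 0.0655
grasp_force: 34.1
```

Request:
servo_tool(moves=[[[0, 0, 0], [0, 0, 0.002], 0], [[0, 0, 0], [0, 0, 0], 100], [[0, 0, 0], [0, 0, 0], 100], [[0, 0, 0], [0, 0, 0], 100], [[0, 0, 0], [0, 0, 0], 100], [[0, 0, 0], [0, 0, -0.015], 100], [[0, 0, 0], [0, 0, -0.025], 100], [[0, 0, 0], [0, 0, -0.035], 100], [[0, 0, 0], [0, 0, -0.04], 100], [[0, 0, 0], [0, 0, -0.04], 100]])

```text
time: 7.75
ee_pos: [0.6816, -0.0036, 0.171]
tcp_rot: [180.0, 0.0, 94.0]
wrist_force: [0.6, -0.4, 0.6]
opening: 0.0851
grasp_force: 0.0
```

```bash
python3 plan.py 100 .457 .163 .19 180 12;python3 wr.py w2.png wide_dipper_mid corkmat_top; python3 fit.py .682 -.003 .042 .052 .05 .06 .1
```

```text
[ 0.6816 -0.0036  0.171 ] [180.   0.  94.] q [-0. 23. 25. 92. -0. 86.]
[[[0,0,-7.2],[0.015,-0.018,-0.002],100],[[0,0,-7.2],[0.017,-0.016,-0.002],100],[[0,0,-7.2],[0.019,-0.013,-0.002],100],[[0,0,-7.2],[0.021,-0.011,-0.001],100],[[0,0,-7.1],[0.022,-0.008,-0.002],100],[[0,0,-7.2],[0.023,-0.005,-0.001],100],[[0,0,-7.1],[0.023,-0.003,-0.002],100],[[0,0,-7.2],[0.023,0.0,-0.001],100],[[0,0,-7.1],[0.023,0.003,-0.002],100],[[0,0,-7.2],[0.022,0.006,-0.001],100],[[0,0,-7.1],[0.022,0.009,-0.002],100],[[0,0,-7.2],[0.02,0.012,-0.001],100]]
[ 0.6816 -0.0036  0.171 ] [180.   0.  94.] q [-0. 23. 25. 92. -0. 86.] t 7.75
wide_dipper_mid 0.76 [ 0.6867 -0.0043  0.0279] [255. 178.]
corkmat_top 0.56 [ 0.6869 -0.0036  0.0274] [255. 177.]
n 875 fit [ 0.6839 -0.0042  0.0311] enc ((0.6842367649078369, -0.006868299096822739), 0.035193562507629395) bbox [ 0.6512 -0.0419  0.042 ] [0.7165 0.0282 0.0518]
handle 553 -85.8 0.113
```

Request:
servo_tool(moves=[[[0, 0, -7.2], [0.015, -0.018, -0.002], 100], [[0, 0, -7.2], [0.017, -0.016, -0.002], 100], [[0, 0, -7.2], [0.019, -0.013, -0.002], 100], [[0, 0, -7.2], [0.021, -0.011, -0.001], 100], [[0, 0, -7.1], [0.022, -0.008, -0.002], 100], [[0, 0, -7.2], [0.023, -0.005, -0.001], 100], [[0, 0, -7.1], [0.023, -0.003, -0.002], 100], [[0, 0, -7.2], [0.023, 0, -0.001], 100], [[0, 0, -7.1], [0.023, 0.003, -0.002], 100], [[0, 0, -7.2], [0.022, 0.006, -0.001], 100], [[0, 0, -7.1], [0.022, 0.009, -0.002], 100], [[0, 0, -7.2], [0.02, 0.012, -0.001], 100]])

```text
time: 9.1
ee_pos: [0.4562, 0.1635, 0.187]
tcp_rot: [-180.0, -0.0, -179.7]
wrist_force: [-0.7, 0.0, 0.5]
opening: 0.0853
grasp_force: 0.0
```

Request:
servo_tool(moves=[[[0, 0, 0], [0, 0, 0], 100], [[0, 0, 0], [0, 0, 0], 100]])

```text
time: 9.3
ee_pos: [0.4572, 0.1632, 0.1872]
tcp_rot: [-180.0, 0.0, 180.0]
wrist_force: [0.5, -0.5, -0.1]
opening: 0.0854
grasp_force: 0.0
```

```bash
python3 wr.py w3.png jar_mid stirrer_plate; python3 fit.py .457 .163 .08 .095 .045
```

```text
[0.4572 0.1632 0.1872] [-180.    0.  180.] q [20. -5. -4. 90. -0. 20.] t 9.3
jar_mid 0.78 [0.4559 0.1575 0.0595] [246. 179.]
jar_mid 0.71 [0.3839 0.0226 0.0137] [116. 101.]
n 3705 fit [0.4542 0.1626 0.0209] enc ((0.4552129805088043, 0.1626652181148529), 0.029986394569277763) bbox [0.4254 0.1332 0.0801] [0.4844 0.1923 0.0897]
```

View pics/w3.png

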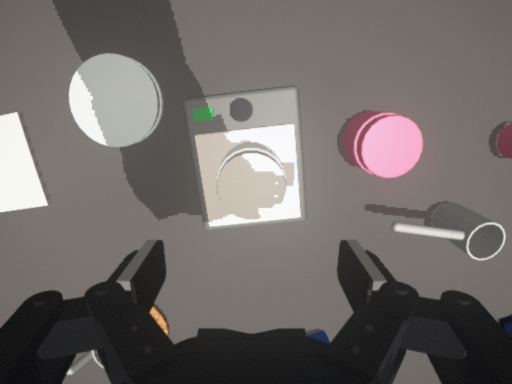

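The jar lid is at (252,180) on the stirrer, whose knob is at (240,109), and the fingers straddle it clear of the pink jar at (388,143). I'll descend, grip and lift.

Request:
servo_tool(moves=[[[0, 0, 0], [0.002, 0.001, 0.04], 100], [[0, 0, 0], [0, 0, 0.04], 100], [[0, 0, 0], [0, 0, 0.035], 100], [[0, 0, 0], [0, 0, 0.02], 100], [[0, 0, 0], [0, 0, 0.015], 100], [[0, 0, 0], [0, 0, 0], 100], [[0, 0, 0], [0, 0, 0], 0], [[0, 0, 0], [0, 0, 0], 0], [[0, 0, 0], [0, 0, 0], 0], [[0, 0, 0], [0, 0, 0], 0], [[0, 0, 0], [0, 0, 0], 0]], force=35)

```text
time: 10.55
ee_pos: [0.4564, 0.1644, 0.0389]
tcp_rot: [180.0, 0.2, -180.0]
wrist_force: [-0.2, -0.3, 6.1]
opening: 0.0631
grasp_force: 39.3
```

```bash
python3 plan.py 0 .455 .162 .13 180 4 .4545 -.142 .13 180 10 .4545 -.142 .03 180 4 .4545 -.142 .015 180 3
```

```text
[0.4564 0.1644 0.0389] [ 180.     0.2 -180. ] q [ 20.  -3. -20.  74.  -0.  20.]
[[[0,0,0],[0.0,-0.001,-0.023],0],[[0,0,0],[0.0,0,-0.023],0],[[0,0,0],[0.001,-0.001,-0.023],0],[[0,0,0],[0.0,0,-0.022],0],[[0,0,0],[0.0,-0.03,-0.0],0],[[0,0,0],[0.0,-0.03,-0.0],0],[[0,0,0],[0.0,-0.031,-0.0],0],[[0,0,0],[0.0,-0.03,-0.0],0],[[0,0,0],[0.0,-0.031,-0.0],0],[[0,0,0],[0.0,-0.03,-0.0],0],[[0,0,0],[0.0,-0.031,-0.0],0],[[0,0,0],[0.0,-0.03,-0.0],0]]
[[[0,0,0],[0.0,-0.031,-0.0],0],[[0,0,0],[0.001,-0.03,-0.0],0],[[0,0,0],[0,0,0.025],0],[[0,0,0],[0,0,0.025],0],[[0,0,0],[0,0,0.025],0],[[0,0,0],[0,0,0.025],0],[[0,0,0],[0,0,0.005],0],[[0,0,0],[0,0,0.005],0],[[0,0,0],[0,0,0.005],0]]
```

Request:
servo_tool(moves=[[[0, 0, 0], [0, 0, -0.023], 0], [[0, 0, 0], [0, 0, -0.023], 0], [[0, 0, 0], [0, 0, -0.023], 0], [[0, 0, 0], [0, 0, -0.022], 0], [[0, 0, 0], [0, -0.03, 0], 0], [[0, 0, 0], [0, -0.03, 0], 0], [[0, 0, 0], [0, -0.031, 0], 0], [[0, 0, 0], [0, -0.03, 0], 0], [[0, 0, 0], [0, -0.031, 0], 0], [[0, 0, 0], [0, -0.03, 0], 0], [[0, 0, 0], [0, -0.031, 0], 0], [[0, 0, 0], [0, -0.03, 0], 0]])

```text
time: 11.75
ee_pos: [0.4552, -0.0801, 0.1286]
tcp_rot: [180.0, 0.0, -180.0]
wrist_force: [0.8, 0.4, -2.5]
opening: 0.0628
grasp_force: 39.5
```

Request:
servo_tool(moves=[[[0, 0, 0], [0, -0.031, 0], 0], [[0, 0, 0], [0, -0.03, 0], 0], [[0, 0, 0], [0, 0, 0], 0], [[0, 0, 0], [0, 0, 0], 0]])

```text
time: 12.15
ee_pos: [0.4553, -0.1402, 0.1284]
tcp_rot: [180.0, -0.0, 179.9]
wrist_force: [0.1, 0.5, -2.3]
opening: 0.0631
grasp_force: 39.5
```

```bash
cat > sq.py <<'E'
import sys; from h import *
# sq.py cam x y z half: rect of bright pixels intersected with plane z
cam=sys.argv[1]; x,y,z,hf=map(float,sys.argv[2:6])
p,d,cal=snap(cam); C=cloud(d,cal)
m=(d>0)&(np.abs(C[...,2]-z)<.007)&(np.abs(C[...,0]-x)<hf)&(np.abs(C[...,1]-y)<hf)&(p.min(2)>float(sys.argv[6]))
r=cv2.minAreaRect(C[m][:,:2].astype(np.float32)); print(cam,m.sum(),'rect',np.round(r[0],4),np.round(r[1],4),round(r[2],1),'z',np.median(C[m][:,2]).round(4))
E
python3 wr.py w4.png tile_top jar_mid; python3 sq.py wrist .4545 -.142 .008 .075 100; python3 sq.py top .4545 -.142 .008 .075 100; python3 sq.py top .461 .161 .032 .075 130;python3 sq.py scene .461 .161 .032 .075 130
```

```text
[ 0.4553 -0.1402  0.1284] [180.   -0.  179.9] q [-17.  -6. -12.  84.   0. -17.] t 12.15
tile_top 0.64 [ 0.4574 -0.1457  0.0102] [246. 186.]
jar_mid 0.73 [ 0.4546 -0.1433  0.0103] [249. 183.]
jar_mid 0.65 [ 0.455  -0.1462  0.1478] [240. 262.]
wrist 8870 rect [ 0.4421 -0.1422] [0.1219 0.1532] 3.1 z 0.0074
top 356 rect [ 0.4534 -0.1258] [0.1166 0.0823] 5.0 z 0.0063
top 873 rect [0.4494 0.1591] [0.1313 0.1047] 6.5 z 0.0303
scene 769 rect [0.4587 0.1589] [0.1104 0.1024] 6.1 z 0.0317
```

View pics/w4.png

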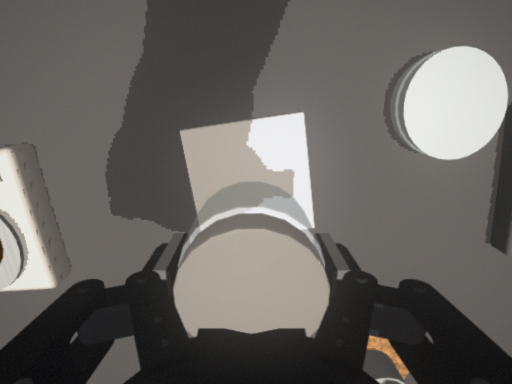

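```bash
cat > cor.py <<'E'
import sys; from h import *
# cor.py z u1 v1 u2 v2 ...: pixels of the present wrist view on plane z
cal=calibration('wrist'); a=list(map(float,sys.argv[1:])); uv=np.array(a[1:]).reshape(-1,1,2)
n=cv2.undistortPoints(uv,np.array(cal['camera_matrix']),np.array(cal['dist'])).reshape(-1,2)
Rm=np.array(cal['R']); o=-Rm.T@np.array(cal['t']).ravel(); D=np.c_[n,np.ones(len(n))]@Rm
print((o+D*((a[0]-o[2])/D[:,2])[:,None]).round(4))
E
python3 cor.py .008 181 130 304 113 314 227
```

```text
[[ 0.4077 -0.2014  0.008 ]
 [ 0.3932 -0.0945  0.008 ]
 [ 0.4997 -0.0793  0.008 ]]
```

Tile corners at (181,130), (304,113) and (314,227) put its centre at about (0.454, -0.141), and the jar is over it. I'll lower and release.

Request:
servo_tool(moves=[[[0, 0, 0], [0.001, -0.001, 0.03], 0], [[0, 0, 0], [0, 0, 0.03], 0], [[0, 0, 0], [0, 0, 0.03], 0], [[0, 0, 0], [0, 0, 0.01], 0], [[0, 0, 0], [0, 0, 0.006], 0], [[0, 0, 0], [0, 0, 0.005], 0], [[0, 0, 0], [0, 0, 0.003], 0], [[0, 0, 0], [0, 0, 0], 0]])

```text
time: 13.3
ee_pos: [0.455, -0.141, 0.0151]
tcp_rot: [-180.0, 0.1, -180.0]
wrist_force: [-0.8, -0.5, -2.3]
opening: 0.063
grasp_force: 39.8
```

Request:
servo_tool(moves=[[[0, 0, 0], [0, 0, 0.001], 0], [[0, 0, 0], [0, 0, 0], 100], [[0, 0, 0], [0, 0, 0], 100], [[0, 0, 0], [0, 0, 0], 100], [[0, 0, 0], [0, 0, 0], 100], [[0, 0, 0], [0, 0, -0.015], 100], [[0, 0, 0], [0, 0, -0.025], 100], [[0, 0, 0], [0, 0, -0.035], 100], [[0, 0, 0], [0, 0, -0.035], 100], [[0, 0, 0], [0, 0, -0.035], 100], [[0, 0, 0], [0, 0, -0.035], 100]])

```text
time: 14.4
ee_pos: [0.4542, -0.1408, 0.1948]
tcp_rot: [-180.0, 0.0, -180.0]
wrist_force: [1.0, -0.3, 0.2]
opening: 0.0853
grasp_force: 0.0
```

```bash
python3 wr.py w5.png jar_mid tile_top; python3 fit.py .454 -.141 .056 .075 .045;  python3 plan.py 100 .502 -.387 .215 180 10
```

```text
[ 0.4542 -0.1408  0.1948] [-180.    0. -180.] q [-17.  -6.  -5.  91.   0. -17.] t 14.4
jar_mid 0.95 [ 0.4524 -0.1496  0.0361] [243. 171.]
n 2965 fit [ 0.4531 -0.1414  0.0209] enc ((0.4542074501514435, -0.14142733812332153), 0.030143704265356064) bbox [ 0.4244 -0.1705  0.0561] [ 0.4837 -0.1118  0.0658]
[ 0.4554 -0.1412  0.1955] [-179.9    0.2 -180. ] q [-17.  -6.  -5.  91.  -0. -17.]
[[[0,0,0],[-0.005,-0.025,-0.002],100],[[0,0,0],[-0.005,-0.025,-0.002],100],[[0,0,0],[-0.005,-0.024,-0.002],100],[[0,0,0],[-0.004,-0.025,-0.002],100],[[0,0,0],[-0.005,-0.024,-0.002],100],[[0,0,0],[-0.004,-0.025,-0.002],100],[[0,0,0],[-0.005,-0.024,-0.002],100],[[0,0,0],[-0.004,-0.025,-0.002],100],[[0,0,0],[-0.005,-0.024,-0.002],100],[[0,0,0],[-0.004,-0.025,-0.002],100]]
```

Jar is centred on the tile. Now to the bottle.

Request:
servo_tool(moves=[[[0, 0, 0], [-0.005, -0.025, -0.002], 100], [[0, 0, 0], [-0.005, -0.025, -0.002], 100], [[0, 0, 0], [-0.005, -0.024, -0.002], 100], [[0, 0, 0], [-0.005, -0.025, -0.002], 100], [[0, 0, 0], [-0.005, -0.024, -0.002], 100], [[0, 0, 0], [-0.004, -0.025, -0.002], 100], [[0, 0, 0], [-0.005, -0.024, -0.002], 100], [[0, 0, 0], [-0.004, -0.025, -0.002], 100], [[0, 0, 0], [-0.005, -0.024, -0.002], 100], [[0, 0, 0], [-0.004, -0.025, -0.002], 100], [[0, 0, 0], [0, 0, 0], 100], [[0, 0, 0], [0, 0, 0], 100]])

```text
time: 15.75
ee_pos: [0.5011, -0.3867, 0.2116]
tcp_rot: [179.9, -0.1, 180.0]
wrist_force: [-0.1, 0.4, -0.1]
opening: 0.0856
grasp_force: 0.0
```

```bash
python3 wr.py w6.png bottle_mid balance_pan; python3 fit.py .502 -.387 .126 .142 .03
```

```text
[ 0.5011 -0.3867  0.2116] [ 1.799e+02 -1.000e-01  1.800e+02] q [-38.  17.  21.  95.   0. -38.] t 15.75
bottle_mid 0.81 [ 0.5041 -0.391   0.0892] [247. 185.]
n 883 fit [ 0.5004 -0.3885  0.0093] enc ((0.5014943480491638, -0.3884994685649872), 0.013310940004885197) bbox [ 0.4883 -0.401   0.126 ] [ 0.5141 -0.3756  0.1364]
```

View pics/w6.png

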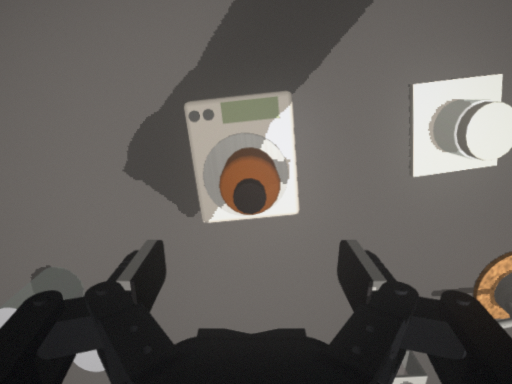

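The bottle cap is at (250,195), standing over the balance pan between the fingers. The jar is upright on the tile at (487,130). Descend and grip.

Request:
servo_tool(moves=[[[0, 0, 0], [0, -0.0015, 0.04], 100], [[0, 0, 0], [0, 0, 0.04], 100], [[0, 0, 0], [0, 0, 0.035], 100], [[0, 0, 0], [0, 0, 0.018], 100], [[0, 0, 0], [0, 0, 0.009], 100], [[0, 0, 0], [0, 0, 0.004], 100], [[0, 0, 0], [0, 0, 0], 100]])

```text
time: 16.6
ee_pos: [0.5017, -0.3882, 0.068]
tcp_rot: [-180.0, 0.0, -180.0]
wrist_force: [-0.6, -0.5, 0.3]
opening: 0.0855
grasp_force: 0.0
```

Request:
servo_tool(moves=[[[0, 0, 0], [0, 0, 0], 0], [[0, 0, 0], [0, 0, 0], 0], [[0, 0, 0], [0, 0, 0], 0], [[0, 0, 0], [0, 0, 0], 0], [[0, 0, 0], [0, 0, 0], 0], [[0, 0, 0], [0, 0, 0], 0]], force=40)

```text
time: 17.2
ee_pos: [0.502, -0.3887, 0.0688]
tcp_rot: [-179.9, 0.1, -180.0]
wrist_force: [-0.4, 0.3, 6.0]
opening: 0.0549
grasp_force: 42.9
```

```bash
python3 plan.py 0 .502 -.388 .15 180 4 .46 .1605 .16 180 14
```

```text
[ 0.502  -0.3887  0.0688] [-1.799e+02  1.000e-01 -1.800e+02] q [-38.  16.   5.  79.   0. -38.]
[[[0,0,0],[0,0.0,-0.02],0],[[0,0,0],[0,0.0,-0.02],0],[[0,0,0],[0,0.0,-0.021],0],[[0,0,0],[0,0.001,-0.02],0],[[0,0,0],[0.003,0.039,-0.001],0],[[0,0,0],[0.003,0.039,-0.001],0],[[0,0,0],[0.003,0.039,-0.001],0],[[0,0,0],[0.003,0.039,-0.001],0],[[0,0,0],[0.003,0.039,-0.001],0],[[0,0,0],[0.003,0.039,-0.001],0],[[0,0,0],[0.003,0.039,-0.001],0],[[0,0,0],[0.003,0.039,-0.0],0]]
[[[0,0,0],[0.003,0.039,-0.001],0],[[0,0,0],[0.003,0.039,-0.0],0],[[0,0,0],[0.003,0.04,-0.001],0],[[0,0,0],[0.003,0.039,-0.0],0],[[0,0,0],[0.003,0.04,-0.001],0],[[0,0,0],[0.003,0.039,-0.0],0]]
```

Request:
servo_tool(moves=[[[0, 0, 0], [0, 0, -0.02], 0], [[0, 0, 0], [0, 0, -0.02], 0], [[0, 0, 0], [0, 0, -0.021], 0], [[0, 0, 0], [0, 0.01, -0.02], 0], [[0, 0, 0], [0.003, 0.025, -0.001], 0], [[0, 0, 0], [0.003, 0.039, -0.001], 0], [[0, 0, 0], [0.003, 0.039, -0.001], 0], [[0, 0, 0], [0.003, 0.039, -0.001], 0], [[0, 0, 0], [0.003, 0.039, -0.001], 0], [[0, 0, 0], [0.003, 0.039, -0.001], 0], [[0, 0, 0], [0.003, 0.039, -0.001], 0], [[0, 0, 0], [0.003, 0.039, 0], 0]])

```text
time: 18.4
ee_pos: [0.477, -0.079, 0.1557]
tcp_rot: [-180.0, 0.0, 180.0]
wrist_force: [0.4, 1.0, -2.3]
opening: 0.0548
grasp_force: 43.2
```

Request:
servo_tool(moves=[[[0, 0, 0], [0.003, 0.039, -0.001], 0], [[0, 0, 0], [0.003, 0.039, 0], 0], [[0, 0, 0], [0.003, 0.039, -0.001], 0], [[0, 0, 0], [0.003, 0.039, 0], 0], [[0, 0, 0], [0.003, 0.039, -0.001], 0], [[0, 0, 0], [0.003, 0.035, 0], 0], [[0, 0, 0], [0, 0.01, 0], 0], [[0, 0, 0], [0, 0, 0], 0], [[0, 0, 0], [0, 0, 0], 0]])

```text
time: 19.3
ee_pos: [0.4593, 0.1591, 0.1583]
tcp_rot: [-180.0, -0.0, -180.0]
wrist_force: [-0.3, -0.2, -2.4]
opening: 0.0548
grasp_force: 43.3
```

```bash
python3 wr.py w7.png stirrer_plate bottle_mid
```

```text
[0.4593 0.1591 0.1583] [-180.   -0. -180.] q [19. -5. -8. 87. -0. 19.] t 19.3
stirrer_plate 0.85 [0.4633 0.162  0.0316] [255. 185.]
bottle_mid 0.65 [0.459  0.1516 0.1822] [236. 267.]
```

View pics/w7.png

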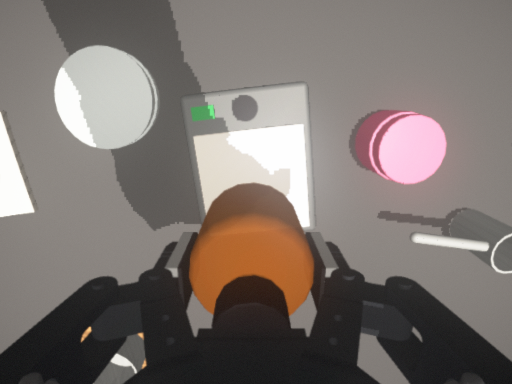

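```bash
python3 cor.py .032 195 136 303 125 309 226 204 231
```

```text
[[0.4176 0.1074 0.032 ]
 [0.4079 0.2041 0.032 ]
 [0.5054 0.2147 0.032 ]
 [0.5106 0.1112 0.032 ]]
```

The plate corners, (195,136), (303,125) and (309,226), put its centre at (0.462, 0.161). I'll lower the bottle there and release.

Request:
servo_tool(moves=[[[0, 0, 0], [-0.003, 0.002, 0.03], 0], [[0, 0, 0], [0, 0, 0.03], 0], [[0, 0, 0], [0, 0, 0.02], 0], [[0, 0, 0], [0, 0, 0.01], 0], [[0, 0, 0], [0, 0, 0.006], 0], [[0, 0, 0], [0, 0, 0.004], 0], [[0, 0, 0], [0, 0, 0.002], 0], [[0, 0, 0], [0, 0, 0], 0], [[0, 0, 0], [0, 0, 0], 0]])

```text
time: 20.35
ee_pos: [0.4626, 0.1618, 0.0569]
tcp_rot: [180.0, 0.0, -180.0]
wrist_force: [0.3, 0.0, -1.6]
opening: 0.0551
grasp_force: 43.3
```

Request:
servo_tool(moves=[[[0, 0, 0], [0, 0, 0.0015], 0], [[0, 0, 0], [0, 0, 0], 0], [[0, 0, 0], [0, 0, 0], 100], [[0, 0, 0], [0, 0, 0], 100], [[0, 0, 0], [0, 0, 0], 100], [[0, 0, 0], [0, 0, 0], 100], [[0, 0, 0], [0, 0, -0.015], 100], [[0, 0, 0], [0, 0, -0.03], 100], [[0, 0, 0], [0, 0, -0.035], 100], [[0, 0, 0], [0, 0, -0.04], 100], [[0, 0, 0], [0, 0, -0.03], 100]])

```text
time: 21.45
ee_pos: [0.4625, 0.1617, 0.2084]
tcp_rot: [179.9, 0.1, -180.0]
wrist_force: [-0.0, 0.4, 0.0]
opening: 0.0856
grasp_force: 0.0
```

```bash
python3 wr.py w8.png bottle_mid; python3 fit.py .462 .162 .114 .130 .03;  python3 plan.py 100 .684 -.0045 .17 94 12
```

```text
[0.4625 0.1617 0.2084] [ 1.799e+02  1.000e-01 -1.800e+02] q [19. -4. -1. 92.  0. 19.] t 21.45
bottle_mid 0.73 [0.464  0.1554 0.0798] [245. 182.]
n 813 fit [0.4614 0.1615 0.0092] enc ((0.46227654814720154, 0.16158351302146912), 0.013204234652221203) bbox [0.4494 0.1487 0.114 ] [0.4746 0.174  0.1233]
[0.4638 0.1621 0.2104] [ 179.9    0.4 -180. ] q [19. -4. -1. 92. -0. 19.]
[[[0,0,7.2],[-0.018,-0.014,0.003],100],[[0,0,7.2],[-0.02,-0.011,0.003],100],[[0,0,7.2],[-0.021,-0.009,0.003],100],[[0,0,7.2],[-0.022,-0.006,0.003],100],[[0,0,7.2],[-0.023,-0.003,0.004],100],[[0,0,7.1],[-0.023,-0.001,0.003],100],[[0,0,7.2],[-0.023,0.002,0.004],100],[[0,0,7.1],[-0.022,0.005,0.003],100],[[0,0,7.2],[-0.022,0.008,0.004],100],[[0,0,7.1],[-0.02,0.011,0.003],100],[[0,0,7.2],[-0.019,0.013,0.004],100],[[0,0,7.1],[-0.017,0.016,0.003],100]]
```

Request:
servo_tool(moves=[[[0, 0, 7.2], [-0.018, -0.014, 0.003], 100], [[0, 0, 7.2], [-0.02, -0.011, 0.003], 100], [[0, 0, 7.2], [-0.021, -0.009, 0.003], 100], [[0, 0, 7.2], [-0.022, -0.006, 0.003], 100], [[0, 0, 7.2], [-0.023, -0.003, 0.004], 100], [[0, 0, 7.1], [-0.023, -0.001, 0.003], 100], [[0, 0, 7.2], [-0.023, 0.002, 0.004], 100], [[0, 0, 7.1], [-0.022, 0.005, 0.003], 100], [[0, 0, 7.2], [-0.022, 0.008, 0.004], 100], [[0, 0, 7.1], [-0.02, 0.011, 0.003], 100], [[0, 0, 7.2], [-0.019, 0.013, 0.004], 100], [[0, 0, 7.1], [-0.017, 0.016, 0.003], 100]])

```text
time: 22.75
ee_pos: [0.6828, -0.0052, 0.1646]
tcp_rot: [-180.0, -0.0, 93.7]
wrist_force: [-0.1, 0.6, -0.1]
opening: 0.0853
grasp_force: 0.0
```

Request:
servo_tool(moves=[[[0, 0, 0], [0, 0, 0], 100], [[0, 0, 0], [0, 0, 0], 100]])

```text
time: 22.95
ee_pos: [0.6821, -0.0046, 0.1643]
tcp_rot: [-179.9, -0.0, 94.1]
wrist_force: [-0.5, 0.7, -0.2]
opening: 0.085
grasp_force: 0.0
```

```bash
python3 wr.py w9.png wide_dipper_mid; python3 fit.py .684 -.004 .042 .052 .05 .06 .1
```

```text
[ 0.6821 -0.0046  0.1643] [-179.9   -0.    94.1] q [-0. 23. 24. 91.  0. 86.] t 22.95
wide_dipper_mid 0.6 [ 0.684  -0.0027  0.0289] [252. 177.]
n 923 fit [ 0.6838 -0.0043  0.0311] enc ((0.6838930249214172, -0.007430448196828365), 0.03566688299179077) bbox [ 0.6512 -0.0429  0.042 ] [0.7166 0.028  0.0519]
handle 604 -85.9 0.112
```

Request:
servo_tool(moves=[[[0, 0, 0], [0, 0.002, 0.04], 100], [[0, 0, 0], [0, 0, 0.04], 100], [[0, 0, 0], [0, 0, 0.035], 100], [[0, 0, 0], [0, 0, 0.02], 100], [[0, 0, 0], [0, 0, 0.01], 100], [[0, 0, 0], [0, 0, 0.005], 100], [[0, 0, 0], [0, 0, 0], 100], [[0, 0, 0], [0, 0, 0], 0], [[0, 0, 0], [0, 0, 0], 0], [[0, 0, 0], [0, 0, 0], 0], [[0, 0, 0], [0, 0, 0], 0], [[0, 0, 0], [0, 0, 0], 0]], force=30)

```text
time: 24.25
ee_pos: [0.6852, -0.0043, 0.017]
tcp_rot: [179.9, 0.0, 94.0]
wrist_force: [-2.9, 0.2, 5.8]
opening: 0.0655
grasp_force: 33.1
```

```bash
python3 plan.py 0 .684 -.004 .13 94 4 .509 -.3965 .15 94 12
```

```text
[ 0.6852 -0.0043  0.017 ] [179.9   0.   94. ] q [-0. 24. 10. 75.  0. 86.]
[[[0,0,0],[0.0,0,-0.028],0],[[0,0,0],[0.0,0,-0.028],0],[[0,0,0],[0.0,-0.001,-0.028],0],[[0,0,0],[0.0,0,-0.029],0],[[0,0,0],[-0.032,-0.017,-0.002],0],[[0,0,0],[-0.032,-0.017,-0.002],0],[[0,0,0],[-0.031,-0.017,-0.002],0],[[0,0,0],[-0.032,-0.017,-0.002],0],[[0,0,0],[-0.031,-0.017,-0.001],0],[[0,0,0],[-0.032,-0.017,-0.002],0],[[0,0,0],[-0.031,-0.017,-0.001],0],[[0,0,0],[-0.032,-0.017,-0.002],0]]
[[[0,0,0],[-0.031,-0.017,-0.001],0],[[0,0,0],[-0.032,-0.016,-0.002],0],[[0,0,0],[-0.031,-0.017,-0.001],0],[[0,0,0],[-0.032,-0.016,-0.002],0]]
```

Request:
servo_tool(moves=[[[0, 0, 0], [0, 0, -0.028], 0], [[0, 0, 0], [0, 0, -0.028], 0], [[0, 0, 0], [0, 0, -0.028], 0], [[0, 0, 0], [0, 0, -0.029], 0], [[0, 0, 0], [-0.032, -0.017, -0.002], 0], [[0, 0, 0], [-0.032, -0.017, -0.002], 0], [[0, 0, 0], [-0.031, -0.017, -0.002], 0], [[0, 0, 0], [-0.032, -0.017, -0.002], 0], [[0, 0, 0], [-0.031, -0.017, -0.001], 0], [[0, 0, 0], [-0.032, -0.017, -0.002], 0], [[0, 0, 0], [-0.031, -0.017, -0.001], 0], [[0, 0, 0], [-0.032, -0.017, -0.002], 0]])

```text
time: 25.45
ee_pos: [0.5658, -0.2676, 0.1428]
tcp_rot: [179.9, 0.0, 94.0]
wrist_force: [0.0, -0.2, -1.4]
opening: 0.0652
grasp_force: 34.1
```

Request:
servo_tool(moves=[[[0, 0, 0], [-0.031, -0.017, -0.001], 0], [[0, 0, 0], [-0.032, -0.016, -0.002], 0], [[0, 0, 0], [-0.031, -0.017, -0.001], 0], [[0, 0, 0], [-0.032, -0.016, -0.002], 0], [[0, 0, 0], [0, 0, 0], 0], [[0, 0, 0], [0, 0, 0], 0]])

```text
time: 26.05
ee_pos: [0.5091, -0.3974, 0.1484]
tcp_rot: [180.0, 0.0, 93.9]
wrist_force: [-0.4, 0.6, -0.5]
opening: 0.0655
grasp_force: 34.2
```

```bash
python3 wr.py w10.png balance_pan wide_dipper_mid
```

```text
[ 0.5091 -0.3974  0.1484] [180.    0.   93.9] q [-38.  17.  15.  88.   0.  48.] t 26.05
balance_pan 0.82 [ 0.5073 -0.3947  0.0472] [248. 186.]
wide_dipper_mid 0.88 [ 0.5129 -0.3987  0.1594] [257. 257.]
```

View pics/w10.png

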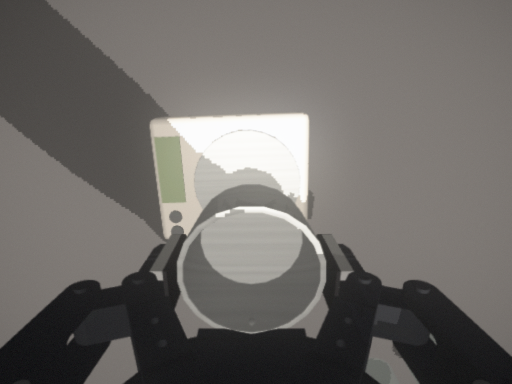

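```bash
python3 cor.py .045 194 182 301 180 247 129
```

```text
[[ 0.4617 -0.3934  0.045 ]
 [ 0.553  -0.3852  0.045 ]
 [ 0.504  -0.3456  0.045 ]]
```

The pan is visible behind the held dipper, with edges at (194,182), (301,180) and (247,129), so its centre is about (0.507, -0.394). I'll lower onto it.

Request:
servo_tool(moves=[[[0, 0, 0], [0.004, -0.002, 0.03], 0], [[0, 0, 0], [0, 0, 0.03], 0], [[0, 0, 0], [0, 0, 0.015], 0], [[0, 0, 0], [0, 0, 0.01], 0], [[0, 0, 0], [0, 0, 0.005], 0], [[0, 0, 0], [0, 0, 0.003], 0], [[0, 0, 0], [0, 0, 0.001], 0], [[0, 0, 0], [0, 0, 0], 0]])

```text
time: 27.0
ee_pos: [0.5074, -0.393, 0.0545]
tcp_rot: [180.0, 0.0, 94.0]
wrist_force: [-0.9, 0.5, -1.5]
opening: 0.0651
grasp_force: 34.1
```

Request:
servo_tool(moves=[[[0, 0, 0], [0, 0, 0.0015], 0], [[0, 0, 0], [0, 0, 0], 0], [[0, 0, 0], [0, 0, 0], 100], [[0, 0, 0], [0, 0, 0], 100], [[0, 0, 0], [0, 0, 0], 100], [[0, 0, 0], [0, 0, 0], 100], [[0, 0, 0], [0, 0, -0.015], 100], [[0, 0, 0], [0, 0, -0.03], 100], [[0, 0, 0], [0, 0, -0.035], 100], [[0, 0, 0], [0, 0, -0.04], 100], [[0, 0, 0], [0, 0, -0.03], 100]])

```text
time: 28.1
ee_pos: [0.5072, -0.3928, 0.2063]
tcp_rot: [179.9, 0.1, 94.0]
wrist_force: [1.3, -0.1, 0.9]
opening: 0.0853
grasp_force: 0.0
```

```bash
python3 wr.py w11.png wide_dipper_mid balance_pan; python3 fit.py .507 -.393 .079 .089 .05 .097 .137;  python3 plan.py 100 .52 .403 .24 -99 24
```

```text
[ 0.5072 -0.3928  0.2063] [1.799e+02 1.000e-01 9.400e+01] q [-38.  17.  22.  94.  -0.  48.] t 28.1
wide_dipper_mid 0.93 [ 0.5128 -0.3911  0.0644] [255. 176.]
n 879 fit [ 0.5089 -0.3927  0.031 ] enc ((0.5090481042861938, -0.39475640654563904), 0.034672513604164124) bbox [ 0.4768 -0.4293  0.0791] [ 0.5413 -0.3604  0.089 ]
handle 595 -85.7 0.112
[ 0.5079 -0.3933  0.206 ] [179.8   0.2  94. ] q [-38.  17.  22.  94.   0.  48.]
[[[0,0,-7.0],[0.033,0.003,-0.001],100],[[0,0,-7.0],[0.032,0.007,-0.001],100],[[0,0,-7.0],[0.031,0.011,-0.001],100],[[0,0,-7.0],[0.03,0.014,-0.001],100],[[0,0,-6.9],[0.028,0.018,-0.002],100],[[0,0,-7.0],[0.026,0.021,-0.001],100],[[0,0,-6.9],[0.023,0.024,-0.002],100],[[0,0,-7.0],[0.02,0.027,-0.001],100],[[0,0,-6.9],[0.016,0.029,-0.002],100],[[0,0,-7.0],[0.013,0.031,-0.001],100],[[0,0,-6.9],[0.009,0.032,-0.002],100],[[0,0,-7.0],[0.005,0.033,-0.001],100]]
[[[0,0,-6.9],[0.001,0.033,-0.002],100],[[0,0,-7.0],[-0.003,0.033,-0.001],100],[[0,0,-6.9],[-0.007,0.032,-0.002],100],[[0,0,-7.0],[-0.011,0.031,-0.001],100],[[0,0,-6.9],[-0.015,0.03,-0.002],100],[[0,0,-7.0],[-0.018,0.028,-0.001],100],[[0,0,-6.9],[-0.022,0.025,-0.002],100],[[0,0,-7.0],[-0.024,0.023,-0.001],100],[[0,0,-6.9],[-0.027,0.019,-0.002],100],[[0,0,-7.0],[-0.029,0.016,-0.001],100],[[0,0,-6.9],[-0.031,0.012,-0.002],100],[[0,0,-7.0],[-0.032,0.009,-0.001],100]]
```

Request:
servo_tool(moves=[[[0, 0, -7], [0.033, 0.003, -0.001], 100], [[0, 0, -7], [0.032, 0.007, -0.001], 100], [[0, 0, -7], [0.031, 0.011, -0.001], 100], [[0, 0, -7], [0.03, 0.014, -0.001], 100], [[0, 0, -6.9], [0.028, 0.018, -0.002], 100], [[0, 0, -7], [0.026, 0.021, -0.001], 100], [[0, 0, -6.9], [0.023, 0.024, -0.002], 100], [[0, 0, -7], [0.02, 0.027, -0.001], 100], [[0, 0, -6.9], [0.016, 0.029, -0.002], 100], [[0, 0, -7], [0.013, 0.031, -0.001], 100], [[0, 0, -6.9], [0.009, 0.032, -0.002], 100], [[0, 0, -7], [0.005, 0.033, -0.001], 100]])

```text
time: 29.45
ee_pos: [0.5117, 0.0073, 0.2178]
tcp_rot: [-180.0, -0.1, 177.9]
wrist_force: [0.3, 0.0, 0.4]
opening: 0.0857
grasp_force: 0.0
```

Request:
servo_tool(moves=[[[0, 0, -6.9], [0.001, 0.033, -0.002], 100], [[0, 0, -7], [-0.003, 0.033, -0.001], 100], [[0, 0, -6.9], [-0.007, 0.032, -0.002], 100], [[0, 0, -7], [-0.011, 0.031, -0.001], 100], [[0, 0, -6.9], [-0.015, 0.03, -0.002], 100], [[0, 0, -7], [-0.018, 0.028, -0.001], 100], [[0, 0, -6.9], [-0.022, 0.025, -0.002], 100], [[0, 0, -7], [-0.024, 0.023, -0.001], 100], [[0, 0, -6.9], [-0.027, 0.019, -0.002], 100], [[0, 0, -7], [-0.029, 0.016, -0.001], 100], [[0, 0, -6.9], [-0.031, 0.012, -0.002], 100], [[0, 0, -7], [-0.032, 0.009, -0.001], 100]])

```text
time: 30.65
ee_pos: [0.5185, 0.4049, 0.2356]
tcp_rot: [180.0, -0.1, -98.7]
wrist_force: [0.5, -0.0, 1.4]
opening: 0.0854
grasp_force: 0.0
```

Request:
servo_tool(moves=[[[0, 0, 0], [0, 0, 0], 100], [[0, 0, 0], [0, 0, 0], 100]])

```text
time: 30.85
ee_pos: [0.5185, 0.404, 0.235]
tcp_rot: [179.9, -0.1, -99.0]
wrist_force: [-0.2, -0.2, 0.2]
opening: 0.0851
grasp_force: 0.0
```

```bash
python3 wr.py w12.png narrow_dipper_mid; python3 fit.py .52 .404 .0625 .072 .028 .045 .07
```

```text
[0.5185 0.404  0.235 ] [ 1.799e+02 -1.000e-01 -9.900e+01] q [ 38.  21.  29.  99.  -0. -43.] t 30.85
narrow_dipper_mid 0.79 [0.4241 0.4721 0.0334] [336. 208.]
narrow_dipper_mid 0.56 [0.52   0.4018 0.0369] [250. 165.]
n 294 fit [0.5197 0.4036 0.0204] enc ((0.5198867917060852, 0.40365663170814514), 0.021932389587163925) bbox [0.4982 0.3821 0.0626] [0.5413 0.4254 0.0674]
handle 966 -153.2 0.12
```

View pics/w12.png

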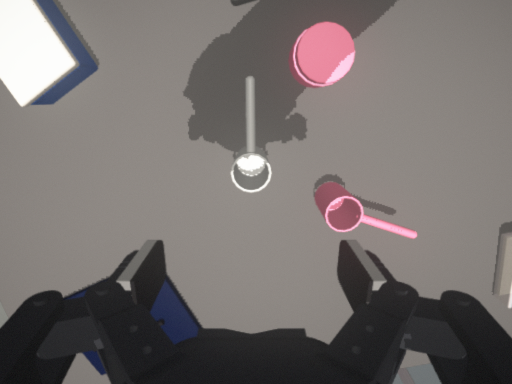

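The narrow dipper's rim is at (251,173) with its handle straight up to (250,78). The pink one at (345,212) is clear of the fingers. I'll grip high on the cup so the fingertips stay above the wide rim later.

Request:
servo_tool(moves=[[[0, 0, 0], [0, -0.0015, 0.045], 100], [[0, 0, 0], [0, 0, 0.045], 100], [[0, 0, 0], [0, 0, 0.045], 100], [[0, 0, 0], [0, 0, 0.03], 100], [[0, 0, 0], [0, 0, 0.02], 100], [[0, 0, 0], [0, 0, 0.012], 100], [[0, 0, 0], [0, 0, 0], 100], [[0, 0, 0], [0, 0, 0], 0], [[0, 0, 0], [0, 0, 0], 0], [[0, 0, 0], [0, 0, 0], 0], [[0, 0, 0], [0, 0, 0], 0], [[0, 0, 0], [0, 0, 0], 0]], force=30)

```text
time: 32.15
ee_pos: [0.521, 0.4041, 0.0409]
tcp_rot: [-179.9, 0.1, -99.0]
wrist_force: [-0.9, 0.1, 5.8]
opening: 0.0436
grasp_force: 30.1
```

Request:
servo_tool(moves=[[[0, 0, 0], [0, 0, 0], 0], [[0, 0, 0], [0, 0, 0], 0], [[0, 0, 0], [0, 0, 0], 0]])

```text
time: 32.45
ee_pos: [0.521, 0.4041, 0.0409]
tcp_rot: [-179.9, 0.1, -99.0]
wrist_force: [-1.6, 0.1, 5.9]
opening: 0.0438
grasp_force: 30.1
```

```bash
python3 plan.py 0 .52 .404 .18 -99 5 .5 0 .21 177 12 .509 -.393 .19 94 12
```

```text
[0.521  0.4041 0.0409] [-1.799e+02  1.000e-01 -9.900e+01] q [ 38.  20.   7.  77.   0. -43.]
[[[0,0,0],[0.0,0.0,-0.028],0],[[0,0,0],[0.0,0.0,-0.028],0],[[0,0,0],[0.0,0.0,-0.028],0],[[0,0,0],[0.0,0.0,-0.028],0],[[0,0,0],[0.0,0.001,-0.027],0],[[0,0,7.0],[0.034,-0.004,-0.003],0],[[0,0,7.0],[0.033,-0.008,-0.002],0],[[0,0,7.0],[0.032,-0.012,-0.003],0],[[0,0,7.0],[0.03,-0.015,-0.002],0],[[0,0,7.0],[0.028,-0.019,-0.003],0],[[0,0,7.0],[0.025,-0.022,-0.002],0],[[0,0,7.0],[0.023,-0.025,-0.003],0]]
[[[0,0,7.0],[0.019,-0.028,-0.002],0],[[0,0,7.0],[0.016,-0.03,-0.003],0],[[0,0,7.0],[0.012,-0.031,-0.002],0],[[0,0,7.0],[0.008,-0.032,-0.003],0],[[0,0,7.0],[0.004,-0.033,-0.002],0],[[0,0,6.9],[-0.002,-0.033,0.002],0],[[0,0,6.9],[-0.006,-0.032,0.002],0],[[0,0,6.9],[-0.01,-0.031,0.002],0],[[0,0,6.9],[-0.014,-0.03,0.002],0],[[0,0,6.9],[-0.017,-0.028,0.001],0],[[0,0,6.9],[-0.021,-0.025,0.002],0],[[0,0,6.9],[-0.024,-0.023,0.001],0]]
[[[0,0,6.9],[-0.026,-0.02,0.002],0],[[0,0,7.0],[-0.028,-0.017,0.001],0],[[0,0,6.9],[-0.03,-0.013,0.002],0],[[0,0,7.0],[-0.031,-0.009,0.001],0],[[0,0,6.9],[-0.033,-0.005,0.002],0]]
```

Request:
servo_tool(moves=[[[0, 0, 0], [0, 0, -0.028], 0], [[0, 0, 0], [0, 0, -0.028], 0], [[0, 0, 0], [0, 0, -0.028], 0], [[0, 0, 0], [0, 0, -0.028], 0], [[0, 0, 0], [0, 0, -0.027], 0], [[0, 0, 7], [0.034, -0.004, -0.003], 0], [[0, 0, 7], [0.033, -0.008, -0.002], 0], [[0, 0, 7], [0.032, -0.012, -0.003], 0], [[0, 0, 7], [0.03, -0.015, -0.002], 0], [[0, 0, 7], [0.028, -0.019, -0.003], 0], [[0, 0, 7], [0.025, -0.022, -0.002], 0], [[0, 0, 7], [0.023, -0.025, -0.003], 0]])

```text
time: 33.65
ee_pos: [0.5086, 0.1655, 0.1965]
tcp_rot: [-180.0, 0.0, -148.3]
wrist_force: [1.2, 0.8, -0.8]
opening: 0.0433
grasp_force: 31.0
```

Request:
servo_tool(moves=[[[0, 0, 7], [0.019, -0.028, -0.002], 0], [[0, 0, 7], [0.016, -0.03, -0.003], 0], [[0, 0, 7], [0.012, -0.031, -0.002], 0], [[0, 0, 7], [0.008, -0.032, -0.003], 0], [[0, 0, 7], [0.004, -0.033, -0.002], 0], [[0, 0, 6.9], [-0.002, -0.033, 0.002], 0], [[0, 0, 6.9], [-0.006, -0.032, 0.002], 0], [[0, 0, 6.9], [-0.01, -0.031, 0.002], 0], [[0, 0, 6.9], [-0.014, -0.03, 0.002], 0], [[0, 0, 6.9], [-0.017, -0.028, 0.001], 0], [[0, 0, 6.9], [-0.021, -0.025, 0.002], 0], [[0, 0, 6.9], [-0.024, -0.023, 0.001], 0]])

```text
time: 34.85
ee_pos: [0.5054, -0.2315, 0.1964]
tcp_rot: [180.0, 0.0, 128.4]
wrist_force: [1.4, 0.1, 0.0]
opening: 0.0436
grasp_force: 31.0
```

Request:
servo_tool(moves=[[[0, 0, 6.9], [-0.026, -0.02, 0.002], 0], [[0, 0, 7], [-0.028, -0.017, 0.001], 0], [[0, 0, 6.9], [-0.03, -0.013, 0.002], 0], [[0, 0, 7], [-0.031, -0.009, 0.001], 0], [[0, 0, 6.9], [-0.033, -0.005, 0.002], 0], [[0, 0, 0], [0, 0, 0], 0], [[0, 0, 0], [0, 0, 0], 0]])

```text
time: 35.55
ee_pos: [0.5093, -0.3944, 0.1878]
tcp_rot: [-180.0, -0.0, 94.0]
wrist_force: [0.1, -0.1, -1.3]
opening: 0.0434
grasp_force: 31.0
```

```bash
python3 wr.py w13.png wide_dipper_mid narrow_dipper_mid; python3 fit.py .509 -.393 .079 .089 .05 .097 .12; python3 fit.py .509 -.393 .205 .24 .04; for c in top scene; do python3 - $c <<'E'
import sys;from h import *
c=sys.argv[1];p,d,cal=snap(c)
for n in ["wide_dipper_mid","narrow_dipper_mid"]:
  for r in mark_of(n,c)[:3]: print(c,n,round(r['score'],2),w(cal,r['xyz']).round(4))
E
done
```

```text
[ 0.5093 -0.3944  0.1878] [-180.   -0.   94.] q [-38.  18.  20.  92.   0.  48.] t 35.55
wide_dipper_mid 0.66 [ 0.5105 -0.3924  0.0637] [251. 180.]
narrow_dipper_mid 0.73 [ 0.5117 -0.3984  0.1835] [253. 247.]
n 537 fit [ 0.5088 -0.3925  0.0309] enc ((0.5088995695114136, -0.39293795824050903), 0.03285868838429451) bbox [ 0.4764 -0.4162  0.0792] [ 0.5416 -0.3621  0.0865]
handle 73 -85.9 0.113
n 7303 fit [ 0.5098 -0.39    0.0244] enc ((0.5086871385574341, -0.38851410150527954), 0.03979559242725372) bbox [ 0.4691 -0.4174  0.205 ] [ 0.5483 -0.3531  0.24  ]
top wide_dipper_mid 0.6 [ 0.5073 -0.3917  0.0644]
top narrow_dipper_mid 0.77 [ 0.5131 -0.3967  0.1769]
top narrow_dipper_mid 0.6 [0.4211 0.469  0.0318]
scene wide_dipper_mid 0.87 [ 0.5078 -0.3919  0.0651]
scene narrow_dipper_mid 0.79 [0.4241 0.4649 0.0328]
scene narrow_dipper_mid 0.66 [ 0.5113 -0.3938  0.1837]
scene narrow_dipper_mid 0.66 [0.7424 0.2205 0.0294]
```

View pics/w13.png

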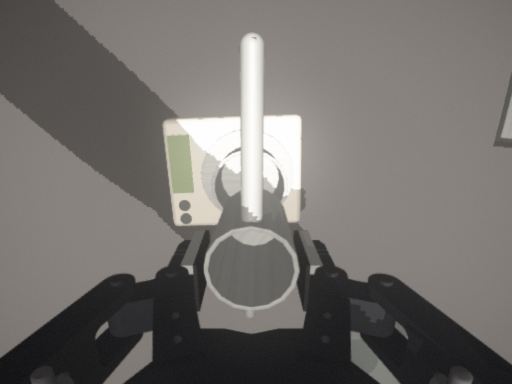

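```bash
python3 fit.py .509 -.394 .209 .219 .026
```

```text
n 2412 fit [ 0.51   -0.3944  0.0207] enc ((0.5089936256408691, -0.39388591051101685), 0.026020696386694908) bbox [ 0.4843 -0.4174  0.209 ] [ 0.5328 -0.3729  0.219 ]
```

The held narrow dipper's rim (251,269) is above and in line with the wide cup (250,178). Its handle points away from the wide one's. I'll lower it in.

Request:
servo_tool(moves=[[[0, 0, 0], [0.002, -0.001, 0.03], 0], [[0, 0, 0], [0, 0, 0.02], 0], [[0, 0, 0], [0, 0, 0.01], 0], [[0, 0, 0], [0, 0, 0.01], 0], [[0, 0, 0], [0, 0, 0.008], 0], [[0, 0, 0], [0, 0, 0.006], 0], [[0, 0, 0], [0, 0, 0.005], 0], [[0, 0, 0], [0, 0, 0.003], 0], [[0, 0, 0], [0, 0, 0], 0], [[0, 0, 0], [0, 0, 0], 0]])

```text
time: 37.0
ee_pos: [0.5085, -0.3922, 0.0966]
tcp_rot: [180.0, 0.0, 94.0]
wrist_force: [0.1, -0.3, -0.6]
opening: 0.0431
grasp_force: 31.0
```

Request:
servo_tool(moves=[[[0, 0, 0], [0, 0, 0.002], 0], [[0, 0, 0], [0, 0, 0.002], 0], [[0, 0, 0], [0, 0, 0.001], 0], [[0, 0, 0], [0, 0, 0.001], 0], [[0, 0, 0], [0, 0, 0], 0], [[0, 0, 0], [0, 0, 0], 0]])

```text
time: 37.6
ee_pos: [0.5085, -0.3921, 0.0903]
tcp_rot: [-180.0, -0.0, 94.0]
wrist_force: [0.4, -0.6, -0.9]
opening: 0.0435
grasp_force: 31.0
```

Request:
servo_tool(moves=[[[0, 0, 0], [0, 0, 0.001], 0], [[0, 0, 0], [0, 0, 0.001], 0], [[0, 0, 0], [0, 0, 0], 0], [[0, 0, 0], [0, 0, 0], 0]])

```text
time: 38.0
ee_pos: [0.5087, -0.3926, 0.0899]
tcp_rot: [179.9, 0.1, 94.0]
wrist_force: [-1.7, 0.5, 7.9]
opening: 0.0436
grasp_force: 31.3
```

Request:
servo_tool(moves=[[[0, 0, 0], [0, 0, 0], 70], [[0, 0, 0], [0, 0, 0], 100], [[0, 0, 0], [0, 0, 0], 100], [[0, 0, 0], [0, 0, 0], 100], [[0, 0, 0], [0, 0, 0], 100], [[0, 0, 0], [0, 0, -0.015], 100], [[0, 0, 0], [0, 0, -0.03], 100], [[0, 0, 0], [0, 0, -0.035], 100], [[0, 0, 0], [0, 0, -0.04], 100], [[0, 0, 0], [0, 0, -0.03], 100], [[0, 0, 0], [0, 0, 0], 100]])

```text
time: 39.1
ee_pos: [0.5093, -0.3928, 0.2448]
tcp_rot: [179.6, 0.3, 94.0]
wrist_force: [0.4, -0.0, 0.6]
opening: 0.0853
grasp_force: 0.0
```

```bash
python3 wr.py w14.png wide_dipper_mid narrow_dipper_mid; python3 fit.py .509 -.393 .1115 .119 .027 .097 .12; python3 fit.py .509 -.393 .079 .088 .05; for c in top scene; do python3 - $c <<'E'
import sys;from h import *
c=sys.argv[1];p,d,cal=snap(c,'end_'+c+'.png')
for n in N:
  print(c,n,[(round(r['score'],2),w(cal,r['xyz']).round(3).tolist()) for r in mark_of(n,c)[:2]])
E
done
```

```text
[ 0.5093 -0.3928  0.2448] [179.6   0.3  94. ] q [-38.  18.  27.  98.  -0.  48.] t 39.1
wide_dipper_mid 0.57 [ 0.5067 -0.3966  0.0858] [246. 176.]
narrow_dipper_mid 0.57 [ 0.5092 -0.394   0.083 ] [249. 173.]
n 379 fit [ 0.5117 -0.3929  0.0204] enc ((0.5116177201271057, -0.39302560687065125), 0.02201954647898674) bbox [ 0.4902 -0.4148  0.1115] [ 0.5332 -0.3711  0.116 ]
handle 993 104.1 0.113
n 622 fit [ 0.5086 -0.392   0.0303] enc ((0.509018063545227, -0.39503294229507446), 0.03491251543164253) bbox [ 0.4767 -0.4297  0.079 ] [ 0.5412 -0.3607  0.088 ]
top bottle_mid [(0.62, [0.46, 0.164, 0.075]), (0.3, [0.382, 0.02, 0.014])]
top jar_mid [(0.76, [0.427, 0.293, 0.025]), (0.5, [0.459, -0.142, 0.036])]
top wide_dipper_mid [(0.75, [0.506, -0.392, 0.063])]
top narrow_dipper_mid [(0.77, [0.513, -0.396, 0.078]), (0.7, [0.423, 0.471, 0.03])]
top balance_pan [(0.57, [0.513, -0.395, 0.043])]
top stirrer_plate [(0.78, [0.461, 0.163, 0.031])]
top tile_top [(0.82, [0.457, -0.141, 0.008])]
top corkmat_top [(0.61, [0.681, -0.008, 0.003]), (0.29, [0.46, 0.162, 0.074])]
top petri_mid [(0.69, [0.38, 0.022, 0.014])]
top tipbox_mid [(0.96, [0.741, 0.218, 0.027])]
scene bottle_mid [(0.91, [0.459, 0.161, 0.077]), (0.15, [0.455, -0.142, 0.006])]
scene jar_mid [(0.86, [0.423, 0.287, 0.028]), (0.59, [0.454, -0.149, 0.04])]
scene wide_dipper_mid [(0.53, [0.509, -0.396, 0.065])]
scene narrow_dipper_mid [(0.62, [0.511, -0.394, 0.082])]
scene balance_pan [(0.75, [0.506, -0.394, 0.046])]
scene stirrer_plate [(0.73, [0.458, 0.159, 0.034])]
scene tile_top [(0.98, [0.457, -0.141, 0.006]), (0.74, [0.51, -0.393, 0.068])]
scene corkmat_top [(0.79, [0.677, -0.005, 0.012])]
scene petri_mid [(0.9, [0.385, 0.023, 0.011])]
scene tipbox_mid [(0.6, [0.743, 0.22, 0.029])]
```

View pics/w14.png

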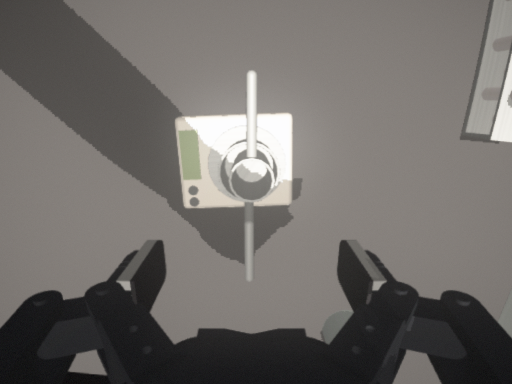

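View pics/end_scene.png

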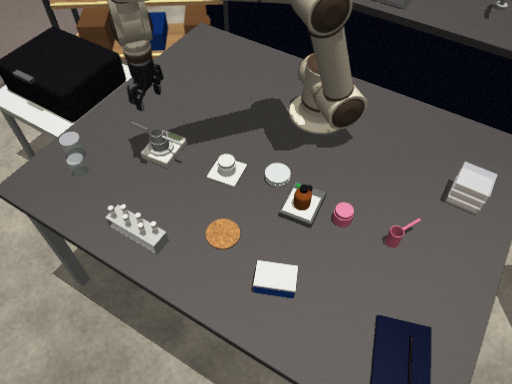

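The narrow dipper stands seated in the wide one: its rim is at z = 0.115 m, the axes are about 3 mm apart, and the handles are opposite. The bottle is on the stirrer (303,198), the jar is on the tile (226,165), the cork mat (223,233) is empty, and the bystanders haven't moved.

```bash
python3 -c "
from workcell import *
print(job_done())"
```

```text
the job is handed in; nothing more can be done
None
```

Job handed in, result not reported back: the last camera checks showed the bottle on the stirrer, the jar on the tile, the narrow dipper seated in the wide one on the balance with handles opposite, the cork mat empty, and the Petri dishes and tip box in place.

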